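Shine the inspection torch into the mine-spur tunnel

TASK

A wagon has come off the rails inside the model railway's tunnel. Draw the torch out of its charging cup and turn it so that its lens looks into the tunnel: lens about 12 cm in front of the mouth, aimed at the middle of the opening, the torch running along the track and sloping no more than about 30 degrees from level. Touch neither the tunnel nor the trackside models, and finish holding the torch there in the air, still, in the gripper.

Things in the scene. Friction and masses are not known exactly. Their poses are not given: they have to be found in the camera images.
- cup: Charging cup fixed to the board: black foot 96 x 86 x 14 mm with a grey round upright cup, 62 mm outside, 50 mm bore, rim 60 mm and inner floor 20 mm above the board. Origin: on the board under the cup's axis; z up. Nothing tall stands within 90 mm of its axis; the low track keeps 40 mm away.
- torch: Round hand torch, 160 mm long, 0.14-0.28 kg, standing lens down in the cup (4 mm play), tail 180 mm above the board. From the lens: black head 42 mm dia. for 40 mm, taper to 54 mm, metal barrel 30 mm dia. to 145 mm, black tail cap 28 mm dia. Origin: centre of the lens face; +z runs from lens to tail (light goes along -z). Centre of mass about 68 mm from the lens.
- torch_lens (a point): Centre of the torch's lens face (the torch's origin). Its axes are the torch's.
- torch_spot (a point): Point in the middle of the light beam, 120 mm ahead of the lens face on the torch's axis (nothing material).
- tunnel: Fixed rocky hill 330 mm wide, 290 long, 230 high. Timber-framed mouth: 100 mm between posts, lintel 155 mm up, timbers 22 mm proud of the mouth plane. A straight track (ballast 92 mm wide, rail tops 19 mm high) runs out 400 mm to a 66 mm high bumper. Stuck wagon 80 mm inside. Origin: on the board under the middle of the mouth; +y level, along the track into the tunnel; z up.
- tunnel_mouth (a point): Middle of the tunnel mouth, in the mouth plane, 90 mm above the board. Axes as tunnel.
- signal: Loose model light signal: thin mast on a 36 mm square foot, with a small black head, 143 mm high, beside the track on the side away from the robot. Origin: centre of the underside. Bystander.
- fir: Loose model fir tree, about 155 mm high and 72 mm across, on a green disc. Origin: centre of the underside. Bystander.
- wagon: Loose ore-hopper wagon, 130 mm long, 56 mm wide, 69 mm high, standing on the rails near the bumper (top 88 mm above the board). Origin: between its wheels at rail height; y is its length. Bystander.
- torch_tail (a point): Centre of the torch's tail end, 160 mm from the lens face.

How it is judged (in metres and radians):
On the way:
1. the torch is drawn clear of the cup, in the gripper (z of torch_lens in the frame of cup above 0.07 m and contact force between the fingers and torch above 2 N and contact force between torch and cup below 0.2 N), for 0.1 s.
At the end, for the whole second after the job is handed in: Held still by the gripper alone, lens and tail over 60 mm above the board, lens over 60 mm outside the mouth; torch_spot within 45 mm of the middle of the mouth; torch axis within 35 degrees of the track's line; signal, fir and wagon upright within 15 mm of their places (distance between torch_spot and tunnel_mouth below 0.045 m and angle between the z axis of torch and the y axis of tunnel, either way round below 0.61 rad and y of torch_lens in the frame of tunnel below -0.06 m and height (world z) of each of torch_lens, torch_tail above 0.06 m and contact force between the fingers and torch above 2 N and contact force between torch and cup below 0.2 N and contact force between torch and tunnel below 0.2 N and contact force between torch and signal below 0.2 N and contact force between torch and wagon below 0.2 N and contact force between torch and fir below 0.2 N and linear speed of torch below 0.02 m/s and angular speed of torch below 0.15 rad/s and angle between each of signal, fir, wagon's own z axis and vertical below 0.2 rad and distance of each of signal, fir, wagon from where it was at the start of the episode below 0.015 m); the arm keeps its last pose, push and grip.
It fails at once if the torch touches the tunnel (contact force between torch and tunnel above 1 N).
It fails at once if the robot touches the tunnel (contact force between any of the arm, the fingers and tunnel above 1 N).
It fails at once if a trackside model is shifted or knocked over (distance of any of signal, fir, wagon from where it was at the start of the episode above 0.015 m or angle between any of signal, fir, wagon's own z axis and vertical above 0.2 rad).
It also fails if it takes over 38 s, if anything falls off the work surface, if the arm or the gripper's body presses on something with over 40 N, if the wrist force passes 120 N, or if a joint passes its speed limit or range.

ROBOT

A 6-joint arm with a two-finger parallel gripper is mounted at the origin on the work surface. World frame = base frame: x ahead of the robot, y to its left, z up, the work surface at z = 0. Lengths are in m, angles in degrees, forces in N, time in s.
With the tool pointing down it reaches from about 0.2 to 0.875 m from the base axis. Payload 3.4 kg.
Tool frame: the origin (TCP) lies at the very end of the fingers, on their centre line; the grasp point (between the pads) lies 19 mm behind it; z points along the fingers, y is the line along which they close (so a half turn about z gives the same grasp; the last joint's range is limited). The gripper opens to 94 mm and grips with 3 to 60 N. Pads are 16 mm wide; open, the fingers measure 119 mm over their backs; the gripper's body (75 mm by 177 mm) begins 78 mm behind the grasp point.
Start: joints at [-76.031, 15.808, 86.224, -0, 77.962, -6.933], TCP at [0.205, -0.537, 0.205] pointing down, gripper open.
Joint ranges: [-165.64, 165.64], [-43.16, 119.46], [12.63, 154.43], [-67.54, 247.53], [6.08, 155.33], [-154.97, 154.97]. Speed limits (degrees/s): [147.25, 147.25, 180, 180, 180, 180].

INTERFACE

Orientations are given as [roll, pitch, yaw] about the fixed x, y, z axes, in that order (R = Rz(yaw) Ry(pitch) Rx(roll)).
In Python, from workcell import env gives the robot as it stands.
- The arm moves only by the tool steer_hand, called by a JSON object that holds its "method" and its "body". Schema: {"type":"object","properties":{"offsets":{"type":"object","properties":{"moves":{"type":"array","items":{"type":"array","items":{"type":"number"},"minItems":7,"maxItems":7},"minItems":1,"maxItems":10}},"additionalProperties":false,"required":["moves"]},"only":{"type":"string"},"quiet":{"type":"boolean"},"lines":{"type":"string"}},"required":["offsets"],"additionalProperties":false}. offsets is an object whose key "moves" holds a list of rows, 1 to 10 of them, each of 7 numbers: the finger opening in m, then dx, dy, dz in shares of 750 mm (1.0 is 750 mm), then a rotation vector rx, ry, rz in shares of 90 degrees (1.0 is 90 degrees); each row is the pose to reach, as a shift and turn from the pose commanded when the call began, along the tool's axes at that moment; what a row does not reach only later rows make up. A row lasts 1/10 s, in which the tool goes at most 0.05 m and 8.59 degrees, less where a joint would pass 70% of its speed; a pose out of reach is approached as far as the arm can. The fingers move at their own pace and stop on an object; the grip force is fixed at half the most. Time passes only in rows, so rows that do not move let the fingers close. The tool returns the time, the measured TCP pose, the force, the opening and the grip force at its end. only (a regular expression) keeps the lines of the reply that match it, lines (a string "A,B") keeps lines A to B, and quiet returns only ok. No shift or turn number may pass 1 either way. Input that does not fit is refused with a message, and nothing moves.
- env.get_obs(): the state, without advancing time (a new reading comes with each control period).
- env.get_image(name): name is "side" or "top"; returns the picture (420x560x3 uint8, blue, green, red); there is no depth.
- env.camera_info(name): a dict with "vertical_fov" (degrees; the focal length in pixels is half the picture's height over the tangent of half this angle, whatever the lens; pixels are square), "cx", "cy" (the principal point, pixels), "dist" ([k1, k2, p1, p2, k3] as OpenCV has them; the pictures are not rectified), "world_from_camera" (4x4, takes a point from camera to world coordinates). Camera axes: x right, y down, z forward; pixel columns grow to the right and rows downward; lengths in m; the calibration is good to about 2 mm. A picture is of the moment at which its call begins. camera_info takes no time and is no camera call.
- env.close_job(): hands the job in; it is judged then, once.
The state is a dict: "t": time; "joints": joint angles; "qvel": joint speeds; "joint_efforts": joint torques, N m; "eef_pos": TCP position; "ee_rot": TCP orientation; "wrist_force": force on the tool from outside, world axes, zero at the start; "ft_torque": the same for the moment, N m; "finger_gap": finger opening in m; "grasp_force": force on a finger pad.
Only numpy, scipy, OpenCV 4.12 (cv2) and the standard library are available. Lean on these libraries where they do the work, as an engineer would, in place of code of your own. Each camera call takes 0.05 s, during which the arm holds its last target. There are 200 camera calls.

## Working session

There is one attempt and no reset: what is moved stays moved. The work goes in short steps, Python scripts to look and compute and a tool call to move; the robot and the scene stay as the last step left them, time stands still between calls to the robot, and variables do not carry over. Pictures are saved under pics/ and viewed, at most 10 in all, crops included, and the job is handed in when it is done.

```bash
ls; mkdir -p pics
```

Run:
```python
from workcell import env
import cv2,numpy as np
for n in("side","top"):
    cv2.imwrite(f"pics/{n}0.png",env.get_image(n)); c=env.camera_info(n); print(n,c["vertical_fov"],c["cx"],c["cy"],c["dist"]);print(np.round(c["world_from_camera"],4))
o=env.get_obs();print(o["t"],o["eef_pos"],o["ee_rot"],o["finger_gap"])
```

```text
pics
workcell.py
side 57.26901858671028 282.75280015530154 208.88690098850438 [-0.07539845  0.          0.          0.          0.        ]
[[-0.8445  0.3746 -0.3827  0.9309]
 [ 0.5353  0.6114 -0.5827  0.4584]
 [ 0.0157 -0.697  -0.7169  0.7222]
 [ 0.      0.      0.      1.    ]]
top 43.23114468704358 277.4300088706385 217.99333577011114 [-0.21235083  0.          0.          0.          0.        ]
[[-2.5500e-02 -9.9610e-01  8.4800e-02  4.6700e-01]
 [-9.9970e-01  2.5500e-02 -1.0000e-03 -7.2400e-02]
 [-1.2000e-03 -8.4800e-02 -9.9640e-01  1.3262e+00]
 [ 0.0000e+00  0.0000e+00  0.0000e+00  1.0000e+00]]
0.1 [ 0.20501935 -0.53670692  0.20472302] [-1.79911669e+02 -1.11864838e-02  2.09000498e+01] 0.09395964518080614
```

View pics/side0.png

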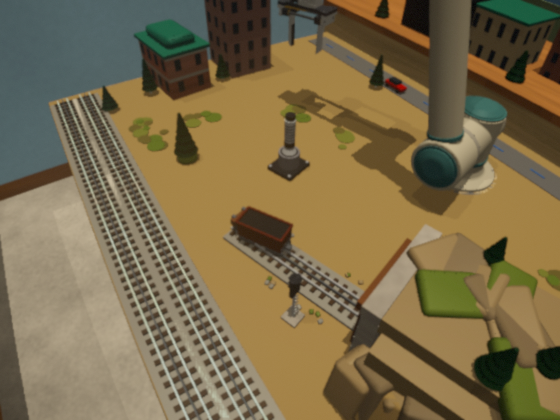

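View pics/top0.png

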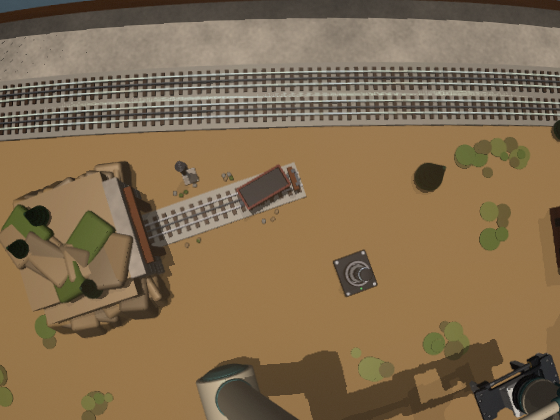

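Side: torch in cup, tail ≈(290,116), wagon (262,228), signal (295,300), fir (183,135). Top: cup foot ≈(356,273), track from the mouth ≈(150,230) to the bumper ≈(295,180), signal (187,172), fir (430,177). Enlarge both for exact pixels.

Run:
```python
import cv2,numpy as np
t=cv2.imread("pics/top0.png");s=cv2.imread("pics/side0.png")
a=cv2.resize(t[150:300,90:290],None,fx=4,fy=4,interpolation=2);b=cv2.resize(t[240:305,325:390],(300,300),interpolation=2)
c=cv2.resize(s[105:185,255:325],(350,400),interpolation=2); d=cv2.resize(s[200:350,220:450],(690,450),interpolation=2)
cv2.imwrite("pics/a.png",a)
o=np.zeros((450,800,3),np.uint8); 
o[:300,:300]=b;o[:400,320:670]=c;cv2.imwrite("pics/b.png",o)
```

```text
(no output)
```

View pics/a.png

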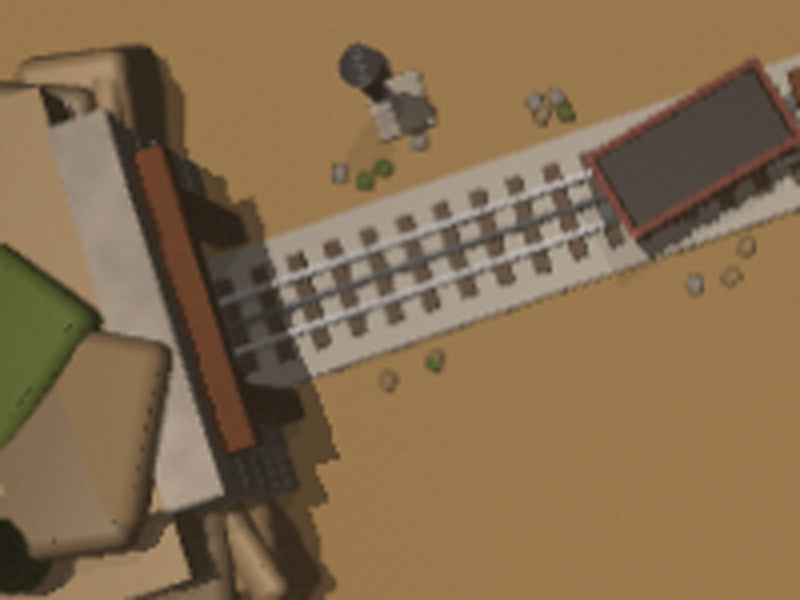

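View pics/b.png

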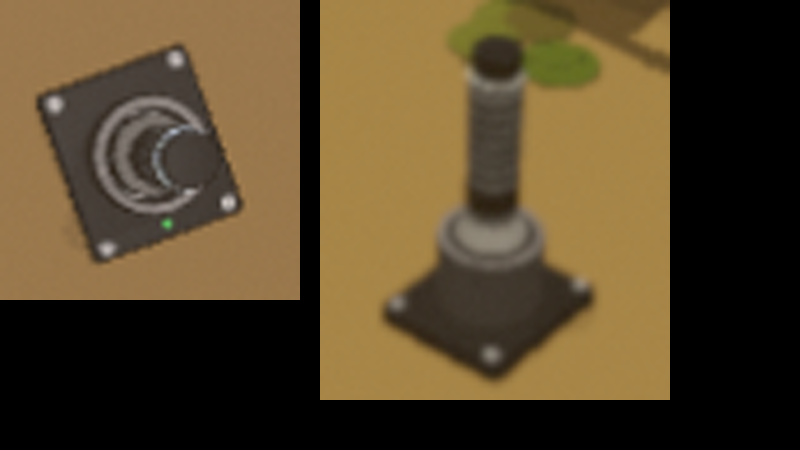

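Tail cap in crop ≈(188,158) top, (498,50) side; cup rim centre (153,155) top, (491,237) side; rails (222,302)-(590,180) and (235,352)-(600,228) in the 4x crop; lintel front edge (162,147)-(256,444).

Create h.py:
```python
from workcell import env
import cv2,numpy as np
from scipy.spatial.transform import Rotation as Ro
def ray(n,p):
    c=env.camera_info(n);f=210/np.tan(np.radians(c["vertical_fov"]/2))
    K=np.array([[f,0,c["cx"]],[0,f,c["cy"]],[0,0,1]])
    u=cv2.undistortPoints(np.array([[p]],float),K,np.array(c["dist"]))[0,0]
    T=np.array(c["world_from_camera"]);return T[:3,3],T[:3,:3]@np.r_[u,1]
def plane(n,p,z):
    o,d=ray(n,p);return o+d*(z-o[2])/d[2]
def tri(pt,ps):
    a,d=ray("top",pt);b,e=ray("side",ps)
    s=np.linalg.lstsq(np.c_[d,-e],b-a,rcond=None)[0];P,Q=a+s[0]*d,b+s[1]*e
    return (P+Q)/2,np.linalg.norm(P-Q)
def cr(o,s,p): return [(p[i]+.5)/s-.5+o[i] for i in (0,1)]
```

Run:
```python
from h import *
np.set_printoptions(precision=4,suppress=True)
B=lambda p:cr((325,240),300/65,p); S=lambda p:cr((255,105),5,(p[0]-320,p[1])); A=lambda p:cr((90,150),4,p)
print("tail",tri(B((188,158)),S((498,50))))
print("rim",tri(B((153,155)),S((491,237))))
r=[plane("top",A(p),.019) for p in((222,302),(590,180),(235,352),(600,228))];print(np.array(r))
m0=(r[0]+r[2])/2;m1=(r[1]+r[3])/2;d=m0-m1;print("dir deg",np.degrees(np.arctan2(d[1],d[0])),m0,m1)
for z in(.155,.18): print("lintel",[plane("top",A(p),z) for p in((162,147),(256,444))])
print("bumper end",plane("top",(303,181),.01),"signal",plane("top",A((405,107)),.01),"sighead",plane("top",A((363,65)),.13))
print("wagon",[plane("top",A(p),.088) for p in((757,62),(590,158),(636,235))],"fir",plane("top",(430,177),.05))
s=cv2.imread("pics/side0.png")
cv2.imwrite("pics/c.png",cv2.resize(s[195:350,220:450],None,fx=3.4,fy=3.4,interpolation=2))
```

```text
tail (array([ 0.4393, -0.2622,  0.1783]), np.float64(0.002836285421082458))
rim (array([ 0.4384, -0.2642,  0.0547]), np.float64(0.002914283831566609))
[[0.5689 0.2584 0.019 ]
 [0.6392 0.0251 0.019 ]
 [0.5373 0.2502 0.019 ]
 [0.609  0.0194 0.019 ]]
dir deg 107.02386737869429 [0.5531 0.2543 0.019 ] [0.6241 0.0222 0.019 ]
lintel [array([0.6473, 0.2589, 0.155 ]), array([0.4783, 0.2052, 0.155 ])]
lintel [array([0.6435, 0.2518, 0.18  ]), array([0.4781, 0.1993, 0.18  ])]
bumper end [ 0.6706 -0.1403  0.01  ] signal [0.6902 0.1423 0.01  ] sighead [0.6952 0.1471 0.13  ]
wagon [array([ 0.6981, -0.0803,  0.088 ]), array([0.6432, 0.0197, 0.088 ]), array([ 0.5969, -0.0066,  0.088 ])] fir [ 0.668  -0.4547  0.05  ]
```

View pics/c.png

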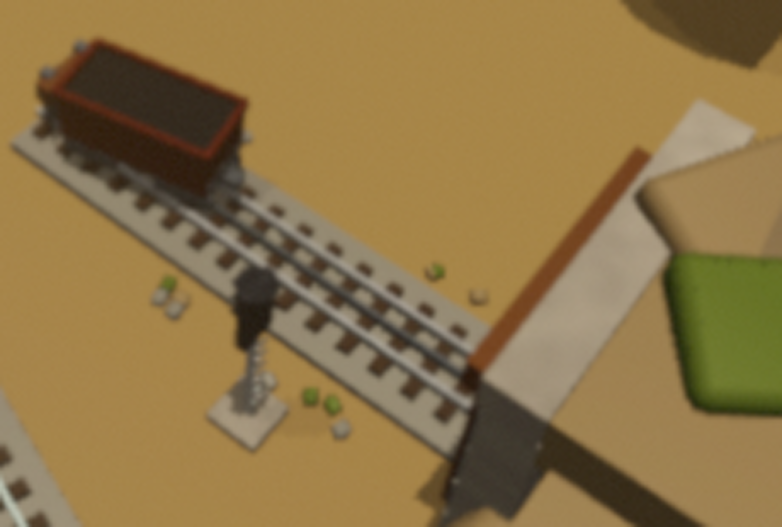

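Run:
```python
from h import *
np.set_printoptions(precision=4,suppress=True)
A=lambda p:cr((90,150),4,p);C=lambda p:cr((220,195),3.4,p)
P,e=tri(A((162,147)),C((468,364)));Q,f=tri(A((256,444)),C((637,148)));print(P,e,Q,f,np.linalg.norm(P-Q))
P2,e=tri(A((135,152)),C((481,370)));Q2,f=tri(A((228,452)),C((650,156)));print("back",P2,e,Q2,f)
E=P-Q;print("normal deg",np.degrees(np.arctan2(E[0],-E[1]))%180)
# combine: direction from rails 107.0 ; bumper end is 400 from mouth
```

```text
[0.6455 0.2535 0.1715] 0.001955446513516952 [0.4788 0.2    0.1734] 0.0022119404725766006 0.17503357781782203
back [0.6441 0.2645 0.1795] 0.008295705911252081 [0.477  0.212  0.1771] 0.009400682442479167
normal deg 107.82540102749762
```

Add to h.py:
```python
np.set_printoptions(precision=4,suppress=True)
d=np.array([-.297,.955,0]);d/=np.linalg.norm(d);n=np.array([d[1],-d[0],0]);up=np.array([0,0,1.])
M=.604*n+.072*d+.09*up
def Rt(a): # tool z = lean a deg (from straight down) towards +d ; y=n
    a=np.radians(a);z=d*np.sin(a)-up*np.cos(a);return np.c_[np.cross(n,z),n,z]
def step(P,R):
    o=env.get_obs();R0=Ro.from_euler("xyz",o["ee_rot"],degrees=True)
    print("t",o["t"],"pos",o["eef_pos"],"shift",R0.inv().apply(np.array(P)-o["eef_pos"]),"rot",np.degrees((R0.inv()*Ro.from_matrix(R)).as_rotvec()),"J",o["joints"],"F",o["wrist_force"],o["grasp_force"])
```

Run:
```python
from h import *
print(M,Rt(-45)); step((.30,-.2,.28),Rt(-45))
```

```text
[0.5554 0.2481 0.09  ] [[-0.21    0.9549  0.21  ]
 [ 0.6752  0.297  -0.6752]
 [-0.7071  0.     -0.7071]]
t 0.1 pos [ 0.205  -0.5367  0.2047] shift [ 0.2089 -0.2808 -0.0748] rot [-33.8354 -36.055  -81.5189] J [-76.0316  15.8439  86.2836   0.0005  77.9616  -6.9318] F [-0.0502  0.5594  0.5871] 0.0
```

Careful with the scale: shifts go in shares of 750 mm and turns go in shares of 90 degrees. That gives: -0.281 m / 0.75 = -0.3747, -0.28 m / 0.75 = -0.3733, -81.5 degrees / 90 = -0.9056.

{"method": "steer_hand", "body": {"offsets": {"moves": [[0.094,0.0267,-0.04,-0.08,-0.0333,-0.0444,-0.0889],[0.094,0.0667,-0.08,-0.1,-0.0778,-0.0778,-0.1778],[0.094,0.1067,-0.1333,-0.1,-0.1111,-0.1222,-0.2667],[0.094,0.1467,-0.1867,-0.1,-0.1556,-0.1667,-0.3667],[0.094,0.1867,-0.24,-0.1,-0.1889,-0.2,-0.4556],[0.094,0.2267,-0.2933,-0.1,-0.2222,-0.2444,-0.5444],[0.094,0.2533,-0.3333,-0.1,-0.2667,-0.2778,-0.6333],[0.094,0.2787,-0.3733,-0.1,-0.3,-0.3222,-0.7222],[0.094,0.2787,-0.3747,-0.1,-0.3333,-0.3556,-0.8111],[0.094,0.2787,-0.3747,-0.1,-0.3778,-0.4,-0.9056]]}}}

```text
t: 1.1
eef_pos: [0.3011, -0.1983, 0.2803]
ee_rot: [174.8, 39.7, 93.2]
wrist_force: [0.2, -0.2, -0.6]
finger_gap: 0.094
grasp_force: 0.0
```

Run:
```python
from h import *
step((.418,-.195,.179),Rt(-45))
```

```text
t 1.1 pos [ 0.3011 -0.1983  0.2803] shift [0.0623 0.1092 0.0903] rot [ -4.2979  -4.7919 -10.6175] J [ -5.008  -13.12   118.604  -41.7788  67.7521   3.9989] F [ 0.1973 -0.1856 -0.6162] 0.0
```

To row units: 0.109 m / 0.75 = 0.1453, 0.09 m / 0.75 = 0.12, -10.6 degrees / 90 = -0.1178.

{"method": "steer_hand", "body": {"offsets": {"moves": [[0.094,0.02,0.04,0.0267,-0.0222,-0.0222,-0.0556],[0.094,0.0467,0.08,0.06,-0.0478,-0.0533,-0.1178],[0.094,0.0667,0.12,0.0933,-0.0478,-0.0533,-0.1178],[0.094,0.0827,0.1453,0.12,-0.0478,-0.0533,-0.1178],[0.094,0.0827,0.1453,0.12,-0.0478,-0.0533,-0.1178],[0.094,0.0827,0.1453,0.12,-0.0478,-0.0533,-0.1178]]}}}

```text
t: 1.7
eef_pos: [0.4162, -0.1979, 0.1791]
ee_rot: [-179.9, 44.9, 106.7]
wrist_force: [0.3, -0.5, 0.3]
finger_gap: 0.0943
grasp_force: 0.0
```

Run:
```python
from h import *
step((.443,-.276,.0946),Rt(-45))
cv2.imwrite("pics/d.png",np.hstack([env.get_image("side")[60:220,200:400],env.get_image("top")[200:360,290:490]]).repeat(2,0).repeat(2,1))
```

```text
t 1.7 pos [ 0.4162 -0.1979  0.1791] shift [0.0012 0.0034 0.1181] rot [-0.465  -0.1144 -0.3995] J [ -0.5684   4.0606 124.405  -57.7702  52.8441  20.1231] F [ 0.289  -0.4544  0.3041] 0.0
```

View pics/d.png

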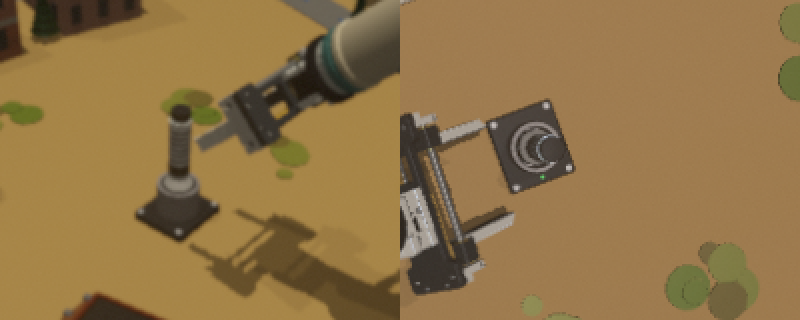

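Picture: torch (550,150 in the right half) lies on the midline between the fingertips (485,122)/(513,213), gripper tilted 45° as planned. Advance and close.

To row units: 0.118 m / 0.75 = 0.1573, 0.09 m / 0.75 = 0.12.

{"method": "steer_hand", "body": {"offsets": {"moves": [[0.094,0,0.004,0.04,0,0,0],[0.094,0.0013,0.004,0.08,0,0,0],[0.094,0.0013,0.004,0.12,0,0,0],[0.094,0.0013,0.004,0.1573,0,0,0],[0.094,0.0013,0.004,0.1573,0,0,0],[0.02,0.0013,0.004,0.1573,0,0,0],[0.02,0.0013,0.004,0.1573,0,0,0],[0.02,0.0013,0.004,0.1573,0,0,0],[0.02,0.0013,0.004,0.1573,0,0,0],[0.02,0.0013,0.004,0.1573,0,0,0]]}}}

```text
t: 2.8
eef_pos: [0.4489, -0.2689, 0.1139]
ee_rot: [-179.2, 43.2, 106.6]
wrist_force: [0.9, -0.3, -0.6]
finger_gap: 0.0575
grasp_force: 0.0
```

{"method": "steer_hand", "body": {"offsets": {"moves": [[0.02,0,0,0,0,0,0],[0.02,0,0,0,0,0,0],[0.02,0,0,0,0,0,0]]}}}

```text
t: 3.1
eef_pos: [0.4487, -0.2693, 0.1135]
ee_rot: [-179.2, 43.1, 106.6]
wrist_force: [0.1, -0.0, 0.7]
finger_gap: 0.0336
grasp_force: 0.2
```

Run:
```python
from h import *
step((.443,-.276,.22),Rt(-45))
```

```text
t 3.1 pos [ 0.4487 -0.2693  0.1135] shift [-0.0763 -0.0085 -0.0743] rot [-1.3031 -1.8626 -0.4756] J [-12.3878  12.3862 125.6537 -67.4808  40.9245  24.5415] F [ 0.1359 -0.0211  0.7311] 0.15049281064420938
```

J4 hit its limit so the TCP stopped 19 mm high; I open and take a 10° steeper grasp.

{"method": "steer_hand", "body": {"offsets": {"moves": [[0.094,0,0,0,0,0,0],[0.094,0,0,0,0,0,0],[0.094,0,0,0,0,0,0],[0.094,0,0,0,0,0,0],[0.094,0,0,0,0,0,0]]}}}

```text
t: 3.6
eef_pos: [0.449, -0.2693, 0.1136]
ee_rot: [-179.2, 43.1, 106.6]
wrist_force: [0.2, 0.1, -0.6]
finger_gap: 0.0703
grasp_force: 0.0
```

Run:
```python
from h import *
R=Rt(-35); step(np.array([.439,-.263,.109])+.019*R[:,2],R)
```

```text
t 3.6 pos [ 0.449  -0.2693  0.1136] shift [ 0.0123 -0.0074  0.0162] rot [-1.2317  8.1346 -0.5955] J [-12.3929  12.3854 125.6428 -67.483   40.9016  24.5419] F [ 0.1757  0.1208 -0.5533] 0.0
```

To row units: 0.016 m / 0.75 = 0.0213, 0.012 m / 0.75 = 0.016, 8.1 degrees / 90 = 0.09.

{"method": "steer_hand", "body": {"offsets": {"moves": [[0.094,0.008,-0.0093,0,-0.0067,0.0444,-0.0033],[0.094,0.016,-0.0093,0.0067,-0.0133,0.09,-0.0067],[0.094,0.016,-0.0093,0.0213,-0.0133,0.09,-0.0067],[0.094,0.016,-0.0093,0.0213,-0.0133,0.09,-0.0067],[0.094,0.016,-0.0093,0.0213,-0.0133,0.09,-0.0067]]}}}

```text
t: 4.1
eef_pos: [0.4419, -0.2735, 0.093]
ee_rot: [-179.8, 35.0, 107.3]
wrist_force: [-0.0, 0.1, 0.4]
finger_gap: 0.0939
grasp_force: 0.0
```

Run:
```python
from h import *
R=Rt(-35); step(np.array([.439,-.263,.109])+.019*R[:,2],R)
```

```text
t 4.1 pos [ 0.4419 -0.2735  0.093 ] shift [-0.0003  0.0003 -0.0003] rot [-0.1335  0.0363  0.0527] J [-19.4446  11.133  124.2214 -54.2329  34.6704   6.4506] F [-0.0223  0.082   0.3628] 0.0
```

{"method": "steer_hand", "body": {"offsets": {"moves": [[0.02,0,0,0,0,0,0],[0.02,0,0,0,0,0,0],[0.02,0,0,0,0,0,0],[0.02,0,0,0,0,0,0],[0.02,0,0,0,0,0,0],[0.02,0,0,0,0,0,0],[0.02,0,0,0,0,0,0],[0.02,0,0,0,0,0,0],[0.02,0,0,0,0,0,0],[0.02,0,0,0,0,0,0]]}}}

```text
t: 5.1
eef_pos: [0.4425, -0.2734, 0.0937]
ee_rot: [-179.9, 35.0, 107.3]
wrist_force: [-0.6, 0.1, -0.8]
finger_gap: 0.0294
grasp_force: 29.9
```

Run:
```python
from h import *
R=Rt(-35); step(np.array([.439,-.263,.109+.11])+.019*R[:,2],R)
```

```text
t 5.1 pos [ 0.4425 -0.2734  0.0937] shift [-0.0629 -0.0003 -0.0899] rot [-0.0511  0.0303  0.0048] J [-19.4662  11.0613 124.1638 -54.0892  34.6513   6.303 ] F [-0.6009  0.1014 -0.7696] 29.90260273218155
```

{"method": "steer_hand", "body": {"offsets": {"moves": [[0.02,-0.008,0,-0.012,0,0,0],[0.02,-0.02,0,-0.0293,0,0,0],[0.02,-0.036,0,-0.052,0,0,0],[0.02,-0.0533,0,-0.076,0,0,0],[0.02,-0.0693,0,-0.1,0,0,0],[0.02,-0.084,0,-0.12,0,0,0],[0.02,-0.084,0,-0.12,0,0,0],[0.02,-0.084,0,-0.12,0,0,0]]}}}

```text
t: 5.9
eef_pos: [0.4421, -0.273, 0.203]
ee_rot: [-179.9, 35.0, 107.3]
wrist_force: [-0.9, -0.3, -2.9]
finger_gap: 0.0293
grasp_force: 29.9
```

Run:
```python
from h import *
step((.439,-.263,.109),Rt(-35))
cv2.imwrite("pics/e.png",np.hstack([env.get_image("side")[40:200,200:400],env.get_image("top")[200:360,290:490]]).repeat(2,0).repeat(2,1))
```

```text
t 5.9 pos [ 0.4421 -0.273   0.203 ] shift [0.0625 0.0001 0.071 ] rot [-0.0633 -0.008  -0.0183] J [-19.4467   2.2991 114.4109 -38.5293  47.6439 -14.0654] F [-0.8981 -0.2625 -2.9028] 29.90548700094223
```

View pics/e.png

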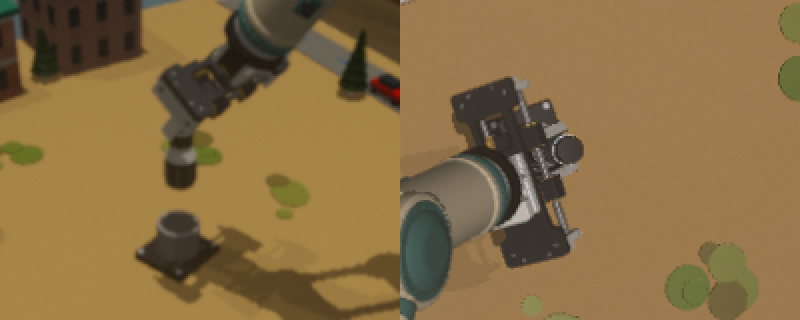

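Torch hangs upright at (180,165 left half), clear of the cup. Now swing round: midway pose first.

Add to h.py:
```python
def fin(s,dz=0,lean=None,g=.089):
    a=np.radians(s);t=-d*np.cos(a)+up*np.sin(a);R=Rt(55-s if lean is None else lean)
    return M+t*(.12+g)+.019*R[:,2]+dz*up,R
```

Run:
```python
from h import *
R=Rt(0);step(np.array([.50,-.13,.28])+.019*R[:,2],R);print(fin(22))
```

```text
t 6.0 pos [ 0.4415 -0.2729  0.2019] shift [ 0.0637  0.098  -0.1169] rot [-0.1675 34.9162  0.0115] J [-19.4464   2.3638 114.4731 -38.5318  47.651  -14.0837] F [-0.516  -0.1665 -2.465 ] 29.905546009540558
(array([0.6098, 0.073 , 0.1524]), array([[-0.2491,  0.9549, -0.1617],
       [ 0.8008,  0.297 ,  0.5201],
       [ 0.5446,  0.    , -0.8387]]))
```

To row units: -0.117 m / 0.75 = -0.156, -0.105 m / 0.75 = -0.14, 35 degrees / 90 = 0.3889.

{"method": "steer_hand", "body": {"offsets": {"moves": [[0.02,0.004,0.0067,-0.0133,0,0.0222,0],[0.02,0.0133,0.02,-0.0373,0,0.0667,0],[0.02,0.0253,0.04,-0.06,0,0.1222,0],[0.02,0.0373,0.06,-0.08,0,0.1778,0],[0.02,0.0507,0.08,-0.1,0,0.2333,0],[0.02,0.0627,0.0987,-0.12,0,0.2889,0],[0.02,0.076,0.1173,-0.14,0,0.3444,0],[0.02,0.0853,0.1307,-0.156,0,0.3889,0],[0.02,0.0853,0.1307,-0.156,0,0.3889,0]]}}}

```text
t: 6.9
eef_pos: [0.502, -0.131, 0.2614]
ee_rot: [-179.9, -0.0, 107.2]
wrist_force: [0.0, -1.3, -1.2]
finger_gap: 0.0296
grasp_force: 29.9
```

Run:
```python
from h import *
step(*fin(22,.1))
```

```text
t 6.9 pos [ 0.502  -0.131   0.2614] shift [0.1629 0.1633 0.0088] rot [-0.076  32.9935 -0.1037] J [-22.2636   9.4011  86.9102  -0.0596  83.7708 -39.4557] F [ 0.0022 -1.2804 -1.2403] 29.90574985742569
```

To row units: 0.163 m / 0.75 = 0.2173, 0.157 m / 0.75 = 0.2093, 33 degrees / 90 = 0.3667.

{"method": "steer_hand", "body": {"offsets": {"moves": [[0.02,0.0133,0.0133,0,0,0.0222,0],[0.02,0.04,0.04,0,0,0.0667,0],[0.02,0.0693,0.0693,0,0,0.1111,0],[0.02,0.1,0.1,0,0,0.1667,0],[0.02,0.1307,0.1307,0.0027,0,0.2222,0],[0.02,0.16,0.16,0.0067,0,0.2778,0],[0.02,0.1907,0.1907,0.0093,0,0.3222,0],[0.02,0.2093,0.2093,0.012,0,0.3556,0],[0.02,0.2173,0.2173,0.012,0,0.3667,0],[0.02,0.2173,0.2173,0.012,0,0.3667,0]]}}}

```text
t: 7.9
eef_pos: [0.6077, 0.0744, 0.252]
ee_rot: [-179.8, -33.0, 107.2]
wrist_force: [-0.2, 0.5, -1.4]
finger_gap: 0.0298
grasp_force: 29.9
```

Run:
```python
from h import *
step(*fin(22))
cv2.imwrite("pics/f.png",np.hstack([env.get_image("side")[150:400,200:400],env.get_image("top")[120:370,100:300]]).repeat(2,0).repeat(2,1))
```

```text
t 7.9 pos [0.6077 0.0744 0.252 ] shift [-0.0559  0.002   0.0825] rot [-0.1735  0.0125 -0.0788] J [-16.6241  25.7658  73.0915  27.2028  99.984  -33.5957] F [-0.2362  0.4731 -1.4095] 29.904452562332153
```

View pics/f.png

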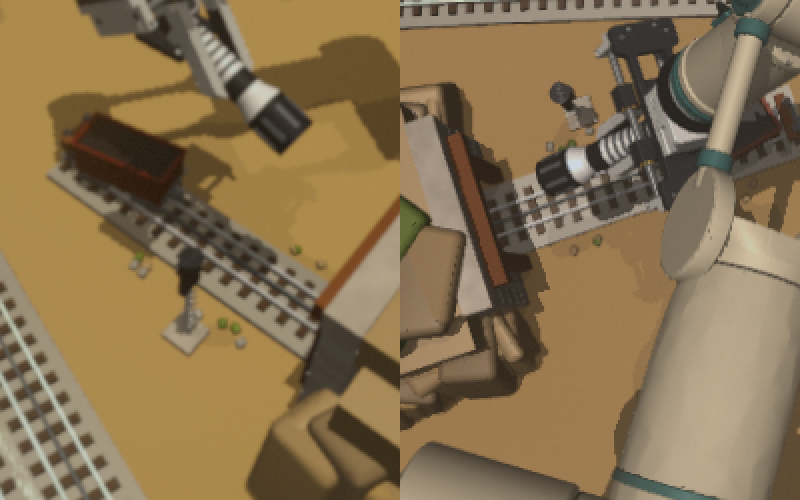

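Torch slopes with its lens (≈(540,175) right half, (297,132) left half) facing the mouth, clear of signal and wagon. Lower the last 10 cm.

To row units: 0.0825 m / 0.75 = 0.11, 0.08 m / 0.75 = 0.1067.

{"method": "steer_hand", "body": {"offsets": {"moves": [[0.02,-0.0067,0.0013,0.0093,0,0,0],[0.02,-0.0173,0.0027,0.0253,0,0,0],[0.02,-0.0293,0.0027,0.044,0,0,0],[0.02,-0.0413,0.0027,0.0613,0,0,0],[0.02,-0.0533,0.0027,0.0787,0,0,0],[0.02,-0.064,0.0027,0.0947,0,0,0],[0.02,-0.072,0.0027,0.1067,0,0,0],[0.02,-0.0747,0.0027,0.11,0,0,0],[0.02,-0.0747,0.0027,0.11,0,0,0],[0.02,-0.0747,0.0027,0.11,0,0,0]]}}}

```text
t: 9.0
eef_pos: [0.611, 0.0725, 0.1543]
ee_rot: [180.0, -32.9, 107.3]
wrist_force: [-0.2, 0.6, -2.0]
finger_gap: 0.0294
grasp_force: 29.9
```

Run:
```python
from h import *
step(*fin(22))
a=env.get_image("side")[195:325,230:430];b=env.get_image("top")[150:280,120:320]
cv2.imwrite("pics/g.png",np.vstack([cv2.resize(x,None,fx=2.3,fy=2.3,interpolation=2) for x in (a,b)]))
R=Ro.from_euler("xyz",env.get_obs()["ee_rot"],degrees=True).as_matrix();o=env.get_obs()
t=R@np.array([-np.cos(np.radians(35)),0,-np.sin(np.radians(55))])
print("tail dir from tool",Ro.from_rotvec(0*n).apply(t))
```

```text
t 9.0 pos [0.611  0.0725 0.1543] shift [-0.0004 -0.0009  0.002 ] rot [0.0323 0.0565 0.0012] J [-16.7436  29.407   81.0134  26.8124  89.535  -39.0339] F [-0.2362  0.6392 -2.0416] 29.904383718967438
tail dir from tool [ 0.3359 -1.0819  0.2424]
```

View pics/g.png

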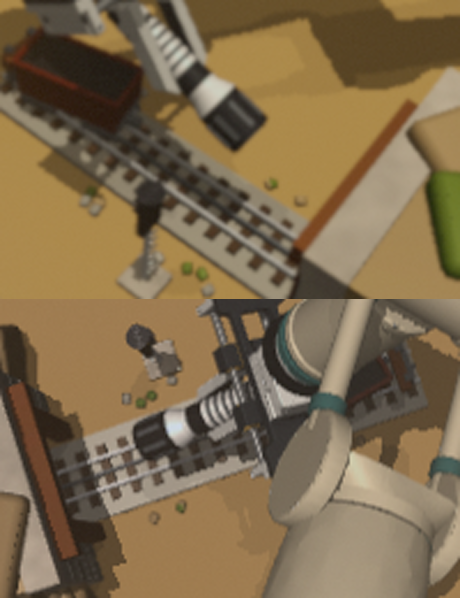

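Run:
```python
from h import *
S=lambda p:cr((230,195),2.3,p);T=lambda p:cr((120,150),2.3,(p[0],p[1]-299))
L,e=tri(T((141,446)),S((251,137)))
a=np.cross(ray("side",S((251,137)))[1],ray("side",S((165,47)))[1]);b=np.cross(ray("top",T((141,446)))[1],ray("top",T((228,405)))[1])
v=np.cross(a,b);v/=np.linalg.norm(v);v*=np.sign(v@d)
print("lens",L,e,"expected",M-.12*(d*.927-up*.375),"dir",v,"slope",np.degrees(np.arcsin(-v[2])),"ang",np.degrees(np.arccos(v@d)))
for w in(v,d*.927-up*.375):print("spot-M",L+.12*w-M)
print("lens in tunnel",(L-M)@n,(L-M)@d)
```

```text
lens [0.5871 0.1425 0.1345] 0.008364600455943947 expected [0.5884 0.1419 0.135 ] dir [-0.2902  0.8429 -0.4531] slope 26.94288013590335 ang 26.993615193512934
spot-M [-0.0031 -0.0045 -0.0099]
spot-M [-0.0013  0.0006 -0.0005]
lens in tunnel -0.0010759847615491457 -0.11027557084932633
```

{"method": "steer_hand", "body": {"offsets": {"moves": [[0.02,0,0,0,0,0,0],[0.02,0,0,0,0,0,0],[0.02,0,0,0,0,0,0]]}}}

```text
t: 9.4
eef_pos: [0.6106, 0.0725, 0.154]
ee_rot: [-180.0, -33.0, 107.3]
wrist_force: [-0.1, -0.2, -1.5]
finger_gap: 0.0297
grasp_force: 29.9
```

```bash
python3 -c "
from workcell import env
print(env.close_job())"
```

```text
the job is handed in; nothing more can be done
None
```

I handed the job in at 9.4 s with the torch held still in the gripper: by the cameras the lens is about 11 cm in front of the tunnel mouth, the beam lands within about 1 cm of the middle of the opening, and the slope is 22–27°. The last pictures and the force readings showed no contact with the tunnel, signal, fir or wagon; no verdict was returned.

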